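Fit the stop valve's handle, slide the valve board out to its line and hold it

ROBOT

A 6-joint arm with a two-finger parallel gripper is mounted at the origin on the work surface. World frame = base frame: x ahead of the robot, y to its left, z up, the work surface at z = 0. Lengths are in mm, angles in degrees, forces in N, time in s.
With the tool pointing down it reaches from about 350 to 850 mm from the base axis. Payload 8.1 kg.
Tool frame: the origin (TCP) lies midway between the tips of the shut fingers; the grasp point (between the pads) lies 19 mm behind it; z points along the fingers, y is the line along which they close (so a half turn about z gives the same grasp; the last joint's range is limited). The gripper opens to 85 mm and grips with 20 to 120 N. Pads are 22 mm wide; open, the fingers measure 114 mm over their backs; the gripper's body (76 mm by 85 mm) begins 54 mm behind the grasp point. The pads swing forward as they close: fully open they stand 13 mm farther back than shut.
Start: joints at [-72.101, 7.471, 85.268, -0, 87.261, -4.893], TCP at [232.455, -553.146, 231.292] pointing down, gripper open.
Joint ranges: [-169.43, 169.43], [-51.17, 129.36], [1.28, 143.12], [-76.62, 256.62], [0, 156.53], [-152.29, 152.29]. Speed limits (degrees/s): [136.94, 136.94, 159.86, 180, 180, 180].

INTERFACE

Orientations are given as [roll, pitch, yaw] about the fixed x, y, z axes, in that order (R = Rz(yaw) Ry(pitch) Rx(roll)).
In Python, from bench import r gives the robot as it stands.
- The arm moves only by the tool apply_moves, never from a script. Its argument "steps" is a list of rows, each a list of 7 numbers: the opening, from -1 (shut) to 1 (fully open), then the shift along the tool's x, y, z in mm, then the turn, a rotation vector about the tool's x, y, z in units of 5 degrees (1.0 is 5 degrees). A call has exactly 8 rows; each row shifts and turns the commanded pose from where the row before left it, along the tool's axes as they then stand; what a row does not reach is not made up. A row lasts 1/10 s, in which the tool goes at most 50 mm and 8.59 degrees, less where a joint would pass 70% of its speed; a pose out of reach is approached as far as the arm can. A call is refused whole if a number of a shift passes 50 or a number of a turn 1, either way. A call with a gripper value outside its range is refused whole. The fingers move at their own pace and stop on an object; "squeeze" is the grip in N (left out, the last holds). Time passes only in rows, so rows that do not move let the fingers close, or fill a call up. It gives the time, the measured TCP pose, the force, the opening and the grip force at its end, in the units of the state.
- r.sense(): the state, without advancing time (a new reading comes with each control period).
- r.snapshot(name): name is "scene" or "top" or "wrist"; returns a dict with "color" (384x512x3 uint8, blue, green, red), "depth" (384x512 float32, mm along the optical axis (not along the pixel's ray), 0 where there is no reading), "mtx" (3x3 intrinsics, pixels), "T" (4x4, takes a point from camera to world coordinates); the wrist camera has in their place "hand_eye" (4x4, takes a point from camera to tool coordinates, whose origin is the TCP and whose axes are the flange's). Camera axes: x right, y down, z forward; pixel columns grow to the right and rows downward; lengths in mm; the calibration is good to about 2 mm. A picture is of the moment at which its call begins: read the wrist's pose just before it.
- r.hand_in(): hands the job in; it is judged then, once.
The state is a dict: "time": time; "joint_pos": joint angles; "qd": joint speeds; "joint_efforts": joint torques, N m; "tool_pos": TCP position; "tcp_rot": TCP orientation; "ft_force": force on the tool from outside, world axes, zero at the start; "wrist_torque": the same for the moment, N m; "finger_gap": finger opening in mm; "grip_force": force on a finger pad.
Only numpy, scipy, OpenCV 4.12 (cv2) and the standard library are available. Lean on these libraries where they do the work, as an engineer would, in place of code of your own. Each camera call takes 0.05 s, during which the arm holds its last target. There are 200 camera calls.

TASK

Push the loose tee-shaped crutch handle fully home on the square spindle of the stop valve and let go of it, while the plywood board that carries the valve still lies well back on the tool case. Then slide the board out over the end of the case, valve end first, until the pencil line across the board lies along the edge of the lid, so that the valve's flange can be bolted from underneath, and never let it tip. Finish still holding the board flat on the lid at the line, because with the valve out past the edge it tips as soon as it is released; leave the other things on the trolley where they are.

Things in the scene. Friction and masses are not known exactly. Their poses are not given: they have to be found in the camera images.
- case: grey steel tool case lying flat, fixed, 360 mm (its x) by 150 mm (its y) by 95 mm tall, smooth flat lid, bare beside the board; origin under its centre; +x points to the end over which the board is slid out (roughly to the robot's left). Latches and a folded handle stick out 15 mm from its -y side, below the lid
- case_edge (a point): middle of the lid's top edge at the case's +x end (180 mm from the case's centre, 95 mm up); its axes are those of the case
- board: loose plywood board on the lid, 340 mm (its x) by 60 mm (its y) by 18 mm thick, a brass stop valve fixed at x = +120 mm; origin at the centre of its underside, z up. Starts up to 0.1 rad and 12 mm askew. About 0.7 kg in all, centre of mass near x = +80 mm. Valve 82 mm across the board, flange 52 mm, bonnet top 66 mm over the underside; board bare from x = -170 to +90
- board_line (a point): the black pencil line, 3 mm wide, across the full width of the board and down its edges, 30 mm to +x of the board's origin (200 mm from the bare end, 140 mm from the valve end); this point is the middle of the line on the underside
- spindle_foot (a point): foot of the valve's square steel spindle, on the flat shoulder where the handle comes to rest: 120 mm to +x of the board's origin and 66 mm above its underside, axes as the board. The spindle is 12 mm square, sides along the board's x and y, 18 mm tall, its top 8 mm tapering to 7 mm square
- crutch_handle: loose brass tee handle, 47 mm tall, 0.09 kg, standing on its boss, bore downward; origin at the bore's mouth, the centre of the underside, z up. Boss 26 mm square, 24 mm tall; blind bore 14.2 mm square, 20 mm deep, sides along its x and y; 14 mm round neck; cross bar 64 mm (x) by 14 mm (y) from 33 to 47 mm up. Any quarter turn fits; home when the origin meets spindle_foot
- torch: compact black torch standing on its base, 38 mm across the head, 112 mm tall; origin under its centre. Bystander
- handwheel: round cast-iron valve handwheel lying flat, 72 mm across, 20 mm tall, round bore; origin under its centre. Bystander (not the part to fit)
- jar: glass jar of washers with a steel lid, 72 mm across, 91 mm tall; origin under its centre. Bystander
- mallet: grey rubber mallet lying down, head 58 mm across and 100 mm long along its y, wooden handle 270 mm to its -x; origin under the head. Bystander
- pipe_slice: silver C-shaped pipe slice lying flat, 52 mm across, 26 mm tall; origin under its centre. Bystander
- tape_reel: white reel of thread tape lying flat, 52 mm across, 16 mm tall; origin under its centre. Bystander
Mind the look-alikes: they are no part of the job. There is more than one size of the crutch_handle; the job needs the middle-sized.

How it is judged (in metres and radians):
On the way, in this order (a step that is already met when the one before it is completed fails the run):
1. the handle is fully home on the spindle and let go, with the board's line still at least 60 mm back from the edge of the lid (distance between crutch_handle and spindle_foot below 0.004 m and angle between the z axis of crutch_handle and the z axis of board, either way round below 0.08 rad and contact force between the fingers and crutch_handle below 0.1 N and x of board_line in the frame of case_edge below -0.06 m), for 0.2 s.
2. the board's line is at the edge of the lid and the fingers hold the board flat (x of board_line in the frame of case_edge between -0.006 and 0.006 m and y of board_line in the frame of case_edge between -0.045 and 0.045 m and z of board_line in the frame of case_edge between -0.004 and 0.004 m and angle between the x axis of board and the x axis of case, either way round below 0.09 rad and angle between board's own z axis and vertical below 0.035 rad and contact force between the fingers and board above 1 N), for 0.2 s.
At the end, for the whole second after the job is handed in: Line within 6 mm of the lid's edge, 5 degrees of parallel and 45 mm of the edge's middle; board flat on the lid (4 mm, 2 degrees) and still; fingers on it with over 1 N, off the handle; handle home on the spindle within 4 mm (all of step 2 and distance between crutch_handle and spindle_foot below 0.004 m and angle between the z axis of crutch_handle and the z axis of board, either way round below 0.08 rad and linear speed of board below 0.01 m/s and contact force between the fingers and crutch_handle below 0.1 N); the arm keeps its last pose, push and grip.
It fails at once if the board tips by more than 6 degrees (angle between board's own z axis and vertical above 0.105 rad).
It fails at once if a bystander is shifted by more than 30 mm or knocked over (distance of any of torch, handwheel, jar, mallet, pipe_slice, tape_reel from where it was at the start of the episode above 0.03 m or angle between any of torch, handwheel, jar, mallet, pipe_slice, tape_reel's own z axis and vertical above 0.5 rad).
It also fails if it takes over 58 s, if anything falls off the work surface, if the arm or the gripper's body presses on something with over 40 N, if the wrist force passes 120 N, or if a joint passes its speed limit or range.

## Working session

There is one attempt and no reset: what is moved stays moved. The work goes in short steps, Python scripts to look and compute and a tool call to move; the robot and the scene stay as the last step left them, time stands still between calls to the robot, and variables do not carry over. Pictures are saved under pics/ and viewed, at most 10 in all, crops included, and the job is handed in when it is done.

Besides the shell and the picture viewer there is one more tool, called after "Emit:" by a JSON object that holds its "fn" and its "kwargs". apply_moves: Moves the arm, as the interface text tells. Its arguments: {"type":"object","properties":{"steps":{"type":"array"},"squeeze":{"type":"number"}},"required":["steps"]}

```bash
ls; mkdir -p pics
cat > h.py <<'E'
import numpy as np, cv2, pickle
from scipy.spatial.transform import Rotation as R
from bench import r
def tool():
    s=r.sense(); T=np.eye(4); T[:3,:3]=R.from_euler('xyz',s['tcp_rot'],degrees=True).as_matrix(); T[:3,3]=s['tool_pos']; return T,s
def snap(n):
    T,_=tool(); d=r.snapshot(n)
    if n=='wrist': d['T']=T@d['hand_eye']
    return d
def cloud(d):
    z=d['depth']; v,u=np.indices(z.shape); K=d['mtx']
    P=np.stack([(u-K[0,2])/K[0,0]*z,(v-K[1,2])/K[1,1]*z,z],-1)
    W=P@d['T'][:3,:3].T+d['T'][:3,3]; W[z==0]=np.nan; return W
def ray(d,u,v,h):
    K=d['mtx']; q=np.array([(u-K[0,2])/K[0,0],(v-K[1,2])/K[1,1],1.])
    q=d['T'][:3,:3]@q; o=d['T'][:3,3]; return o+q*(h-o[2])/q[2]
E
python3 - <<'E'
from h import *
for n in('scene','top'):
    d=snap(n); pickle.dump(d,open(n+'.pkl','wb')); cv2.imwrite(f'pics/{n}0.png',cv2.resize(d['color'],(800,600)))
    print(n,d['T'].round(3).tolist(),d['mtx'].tolist())
print(r.sense())
E
```

```text
pics
scene [[-0.84, 0.347, -0.418, 1175.118], [0.543, 0.544, -0.64, 860.92], [0.005, -0.764, -0.645, 1059.356], [0.0, 0.0, 0.0, 1.0]] [[451.6969559886822, 0.0, 254.44670320386243], [0.0, 451.6969559886822, 187.43788097633256], [0.0, 0.0, 1.0]]
top [[0.015, -0.998, 0.057, 480.14], [-1.0, -0.016, -0.006, -64.47], [0.007, -0.057, -0.998, 1896.678], [0.0, 0.0, 0.0, 1.0]] [[495.72936024475445, 0.0, 249.06693053024026], [0.0, 495.72936024475445, 199.95041570493223], [0.0, 0.0, 1.0]]
{'time': 0.1, 'joint_pos': array([-7.21005119e+01,  7.51275839e+00,  8.53263914e+01,  3.22492892e-05,
        8.72608188e+01, -4.89331892e+00]), 'qd': array([ 0.0756655 , -0.06272028, -0.1411435 ,  0.05342284, -0.04267825,
        0.02082788]), 'joint_efforts': array([ 1.01542446e-03, -5.70952499e+01, -5.01942086e+01, -1.67429034e-04,
        8.03484261e-03,  2.29415701e-05]), 'tool_pos': array([ 232.29845944, -552.64482774,  230.29658992]), 'tcp_rot': array([-1.79900398e+02, -8.55948496e-03,  2.27927980e+01]), 'ft_force': array([-0.13040103,  0.35359762, -0.21631853]), 'wrist_torque': array([-0.02932252,  0.01922583, -0.00230987]), 'grip_force': 0.0, 'finger_gap': 84.88536276865855}
```

View pics/scene0.png

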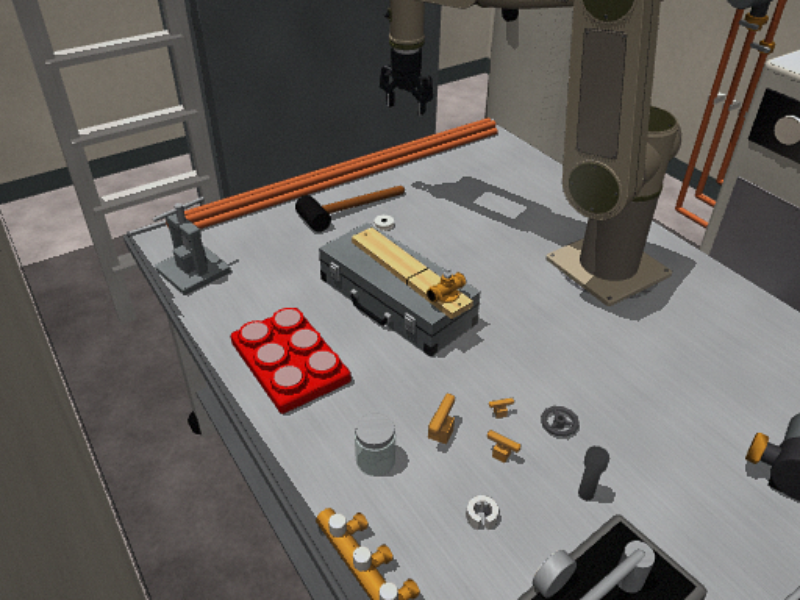

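View pics/top0.png

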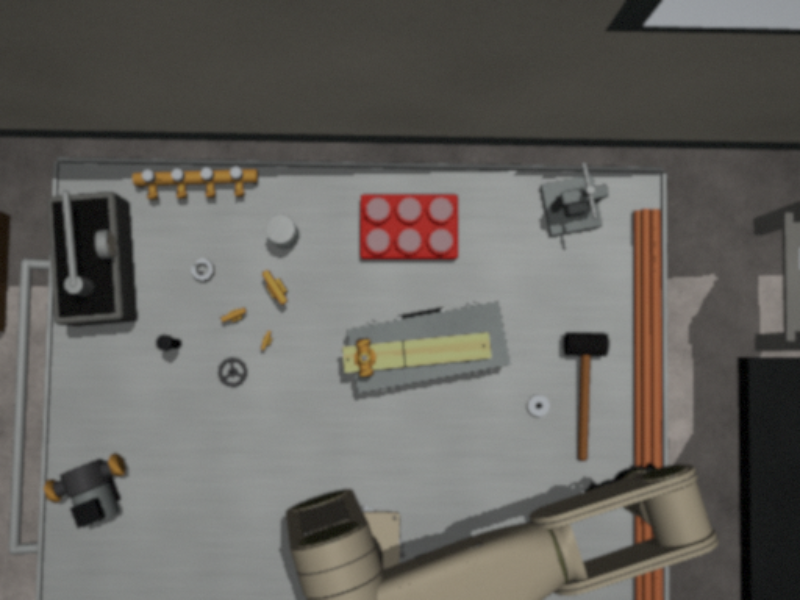

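Candidates for the tee handle in the 800x600 top view are a large tee at (275,287), a middle one at (233,315) and a small one at (266,341). In the scene view they are at (441,418), (503,444) and (501,406). The middle one should have a 64 mm bar and stand 47 mm tall, so I'll measure all three. The board's line is at (404,352) in the top view, and the valve is at (365,356).

Run:
```python
from h import *
for n in('top','scene'):
    d=pickle.load(open(n+'.pkl','rb')); W=cloud(d); c=d['color']; hsv=cv2.cvtColor(c,cv2.COLOR_BGR2HSV)
    Z=W[...,2]
    m=((hsv[...,1]>110)&(hsv[...,0]>8)&(hsv[...,0]<28)&(hsv[...,2]>60)).astype(np.uint8)
    k,lab,st,ce=cv2.connectedComponentsWithStats(m)
    for i in range(1,k):
        if st[i,4]<25: continue
        p=W[lab==i]; zt=np.nanpercentile(p[:,2],95)
        q=p[p[:,2]>zt-8]; 
        if len(q)<4: continue
        rc=cv2.minAreaRect(q[:,:2].astype(np.float32))
        print(n,ce[i].round(),st[i,4],'ztop %.1f'%zt,np.round(rc[0],1),np.round(rc[1],1),round(rc[2],1))
    for nm,lo,hi in(('lid',88,102),('board',107,120)):
        m=((Z>lo)&(Z<hi)&(W[...,0]>150)&(W[...,0]<750)&(W[...,1]>-320)&(W[...,1]<250)).astype(np.uint8)
        k,lab,st,ce=cv2.connectedComponentsWithStats(m); i=1+np.argmax(st[1:,4]); q=W[lab==i]
        rc=cv2.minAreaRect(q[:,:2].astype(np.float32)); print(n,nm,st[i,4],np.median(q[:,2]).round(1),np.round(rc[0],1),np.round(rc[1],1),round(rc[2],1))
d=pickle.load(open('scene.pkl','rb'))['color']; 
a=cv2.resize(d[235:310,260:350],None,fx=6,fy=6,interpolation=2)
cv2.imwrite('pics/tees.png',a)
```

```text
top [126. 116.] 625 ztop 52.1 [891.4 398. ] [ 62.2 297.8] 3.2
top [414. 217.] 2828 ztop 45.9 [ 540.4 -630.4] [191.3 615.2] 89.8
top [176. 184.] 155 ztop 72.7 [642.1 196.6] [83.7 17.6] 31.6
top [150. 202.] 71 ztop 53.1 [578.  298.7] [13.5 56.4] 21.2
top [170. 218.] 35 ztop 45.3 [514.7 218.9] [ 8.  39.9] 68.1
top [233. 229.] 231 ztop 159.7 [481.1 -21.7] [77.1 24.5] 1.2
top [373. 260.] 340 ztop 41.6 [ 387.1 -543.2] [ 19.6 212.9] 87.3
top [ 73. 298.] 88 ztop 86.1 [222.  555.8] [34.1 22.3] 20.2
top [ 32. 314.] 75 ztop 86.7 [159.3 702.4] [31.4 20. ] 23.4
top [411. 339.] 155 ztop 554.7 [ 183.4 -517.5] [20.6 37.2] 66.6
top [415. 375.] 300 ztop 46.2 [ -44.2 -706. ] [42.2 69.3] 89.3
top lid 1991 94.9 [ 507.4 -162.6] [150.5 348. ] 11.4
top board 1081 113.1 [ 498.5 -171.6] [ 59.7 276.8] 6.5
scene [494.  21.] 132 ztop 390.7 [-890.9 -293.7] [29.1 15.8] 18.5
scene [454.  68.] 401 ztop 305.6 [-890.9 -414.6] [12.2 20.3] 24.4
scene [485.  13.] 67 ztop 341.1 [-885.6 -348.1] [43.9 58.1] 36.2
scene [479.  27.] 35 ztop 282.6 [-895.9 -355.8] [15.9 10.8] 7.7
scene [471.  51.] 94 ztop 212.3 [-888.6 -353.3] [
[... 263 characters left out ...]
[185.2  21.1] 1.0
scene [450. 125.] 60 ztop -248.0 [-881.3 -349.5] [21.3  9.5] 43.6
scene [442. 138.] 70 ztop -361.7 [-886.2 -366.3] [116.9  21.2] 89.3
scene [268. 177.] 778 ztop 150.7 [481.1 -19.4] [83.3 25.4] 5.6
scene [283. 269.] 333 ztop 69.9 [645.6 199.4] [92.6 20.1] 32.9
scene [320. 260.] 110 ztop 37.8 [520. 220.] [11.9 48.2] 72.1
scene [321. 285.] 221 ztop 48.4 [579.6 298.9] [18. 61.] 22.9
scene [485. 286.] 156 ztop 79.9 [222.4 558.5] [37.8 20. ] 22.5
scene [228. 353.] 856 ztop 48.0 [898.5 334.7] [ 64.3 173.1] 3.7
scene [261. 378.] 127 ztop 43.1 [875.  431.9] [23.9 33.2] 75.7
scene lid 1259 95.1 [ 547.1 -145.6] [ 73.7 366.5] 10.1
scene board 822 113.0 [ 498.7 -177.4] [ 63.6 266.2] 6.3
```

View pics/tees.png

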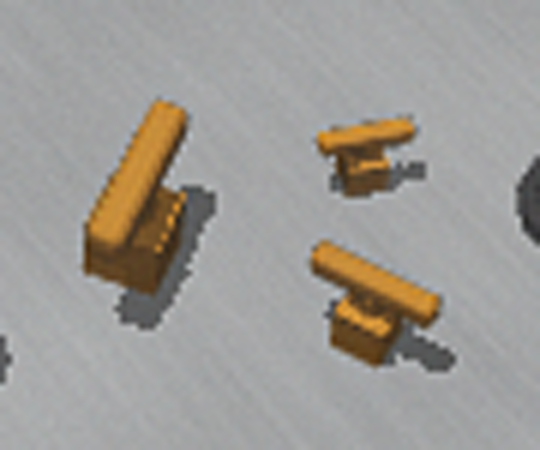

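The crop shows the three tees. The lower-right one, scene pixel (321,285), is the middle size. Its bar measures about 61x16 mm with its top at 48 mm, which matches 64x14x47. It stands at (579,299) with its bar at about 113°. The case and board heights also check out at 95 and 113 mm. Next I plan the approach.

```bash
cat > plan.py <<'E'
import sys; from h import *
# target x y z yaw nrows
def plan(x,y,z,yaw,n):
    T,s=tool(); p=T[:3,3].copy(); w=s['tcp_rot'][2]; d=(np.array([x,y,z])-p)/n; dw=(yaw-w+180)%360-180
    for i in range(n):
        a=np.radians(w+dw*i/n); print([round(d[0]*np.cos(a)+d[1]*np.sin(a),1),round(d[0]*np.sin(a)-d[1]*np.cos(a),1),round(-d[2],1)],round(-dw/n/5,2))
    print('t',s['time'],p.round(1),s['tcp_rot'].round(2),'F',s['ft_force'].round(1),'gap',s['finger_gap'])
if __name__=='__main__': a=list(map(float,sys.argv[1:])); plan(*a[:4],int(a[4]))
E
python3 plan.py 579 299 215 112.9 24
```

```text
[np.float64(27.1), np.float64(-27.1), np.float64(0.6)] -0.75
[np.float64(28.8), np.float64(-25.3), np.float64(0.6)] -0.75
[np.float64(30.4), np.float64(-23.3), np.float64(0.6)] -0.75
[np.float64(31.8), np.float64(-21.3), np.float64(0.6)] -0.75
[np.float64(33.2), np.float64(-19.2), np.float64(0.6)] -0.75
[np.float64(34.4), np.float64(-17.0), np.float64(0.6)] -0.75
[np.float64(35.4), np.float64(-14.7), np.float64(0.6)] -0.75
[np.float64(36.3), np.float64(-12.3), np.float64(0.6)] -0.75
[np.float64(37.0), np.float64(-9.9), np.float64(0.6)] -0.75
[np.float64(37.6), np.float64(-7.5), np.float64(0.6)] -0.75
[np.float64(38.0), np.float64(-5.0), np.float64(0.6)] -0.75
[np.float64(38.2), np.float64(-2.5), np.float64(0.6)] -0.75
[np.float64(38.3), np.float64(-0.0), np.float64(0.6)] -0.75
[np.float64(38.2), np.float64(2.5), np.float64(0.6)] -0.75
[np.float64(38.0), np.float64(5.0), np.float64(0.6)] -0.75
[np.float64(37.6), np.float64(7.5), np.float64(0.6)] -0.75
[np.float64(37.0), np.float64(9.9), np.float64(0.6)] -0.75
[np.float64(36.3), np.float64(12.3), np.float64(0.6)] -0.75
[np.float64(35.4), np.float64(14.7), np.float64(0.6)] -0.75
[np.float64(34.4), np.float64(17.0), np.float64(0.6)] -0.75
[np.float64(33.2), np.float64(19.2), np.float64(0.6)] -0.75
[np.float64(31.8), np.float64(21.3), np.float64(0.6)] -0.75
[np.float64(30.4), np.float64(23.3), np.float64(0.6)] -0.75
[np.float64(28.8), np.float64(25.3), np.float64(0.6)] -0.75
t 0.1 [ 232.3 -552.6  230.3] [-1.799e+02 -1.000e-02  2.279e+01] F [-0.1  0.4 -0.2] gap 84.88536276865855
```

Emit:
{"fn": "apply_moves", "kwargs": {"steps": [[1, 27, -27, 0, 0, 0, -0.75], [1, 29, -25, 0, 0, 0, -0.75], [1, 30, -23, 0, 0, 0, -0.75], [1, 32, -21, 0, 0, 0, -0.75], [1, 33, -19, 0, 0, 0, -0.75], [1, 34, -17, 0, 0, 0, -0.75], [1, 35, -15, 0, 0, 0, -0.75], [1, 36, -12, 0, 0, 0, -0.75]]}}

```text
time: 0.9
tool_pos: [347.9, -269.6, 230.9]
tcp_rot: [-180.0, -0.0, 52.9]
ft_force: [0.7, -0.9, -0.4]
finger_gap: 85.6
grip_force: 0.0
```

Emit:
{"fn": "apply_moves", "kwargs": {"steps": [[1, 37, -10, 0, 0, 0, -0.75], [1, 38, -7, 0, 0, 0, -0.75], [1, 38, -5, 0, 0, 0, -0.75], [1, 38, -2, 0, 0, 0, -0.75], [1, 38, 0, 0, 0, 0, -0.75], [1, 38, 2, 0, 0, 0, -0.75], [1, 38, 5, 0, 0, 0, -0.75], [1, 37, 7, 0, 0, 0, -0.75]]}}

```text
time: 1.7
tool_pos: [463.5, 13.2, 231.0]
tcp_rot: [-180.0, 0.0, 83.0]
ft_force: [0.3, -0.0, 0.3]
finger_gap: 85.3
grip_force: 0.0
```

Emit:
{"fn": "apply_moves", "kwargs": {"steps": [[1, 37, 10, 1, 0, 0, -0.75], [1, 36, 12, 1, 0, 0, -0.75], [1, 35, 15, 2, 0, 0, -0.75], [1, 34, 17, 2, 0, 0, -0.75], [1, 33, 19, 2, 0, 0, -0.75], [1, 32, 21, 2, 0, 0, -0.75], [1, 30, 23, 2, 0, 0, -0.75], [1, 28, 25, 2, 0, 0, -0.75]]}}

```text
time: 2.5
tool_pos: [578.8, 294.3, 216.5]
tcp_rot: [-179.9, 0.0, 113.0]
ft_force: [0.8, -0.1, -0.0]
finger_gap: 85.6
grip_force: 0.0
```

```bash
cat > look.py <<'E'
import sys; from h import *
s=r.sense(); print('t',s['time'],s['tool_pos'].round(1),s['tcp_rot'].round(2),'F',s['ft_force'].round(1),'gap',s['finger_gap'])
d=snap('wrist'); pickle.dump(d,open('w.pkl','wb'))
cv2.imwrite(f'pics/{sys.argv[1]}.png',d['color'])
E
python3 look.py w1; python3 plan.py 579 299 215 112.9 2
```

```text
t 2.5 [578.8 294.3 216.5] [-179.94    0.    112.96] F [ 0.8 -0.1 -0. ] gap 85.61069893469687
[np.float64(0.1), np.float64(-0.1), np.float64(-0.1)] 0.04
[np.float64(0.1), np.float64(-0.1), np.float64(-0.1)] 0.04
t 2.55 [579.2 298.9 214.8] [-1.7994e+02 -1.4000e-01  1.1333e+02] F [-5.2  0.2 -0.8] gap 85.15810017308968
```

View pics/w1.png

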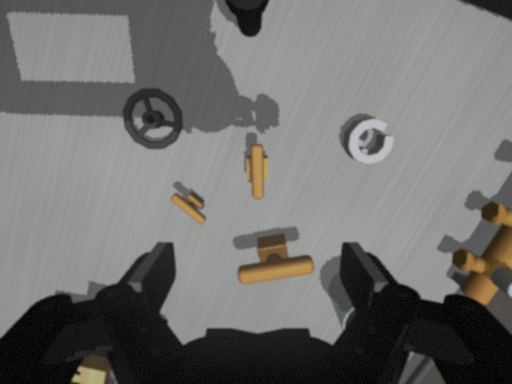

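The wrist view shows the middle tee at (258,172) with its bar upright in the image, so it lies across the closing direction. The large tee is at (276,268) and the small one at (188,208). I'll measure again now that the arm has settled.

```bash
cat > tee.py <<'E'
from h import *
def tee(d,zc,near,rad=70):
    W=cloud(d); hsv=cv2.cvtColor(d['color'],cv2.COLOR_BGR2HSV)
    m=(hsv[...,1]>110)&(hsv[...,0]>8)&(hsv[...,0]<28)&(hsv[...,2]>50)&(abs(W[...,2]-zc)<9)&(np.hypot(W[...,0]-near[0],W[...,1]-near[1])<rad)
    k,lab,st,ce=cv2.connectedComponentsWithStats(m.astype(np.uint8)); i=1+np.argmax(st[1:,4])
    return W[lab==i],ce[i],st[i,4]
if __name__=='__main__':
    for _ in range(2):
        d=snap('wrist'); q,c,n=tee(d,43,(579,299),45); print(n,c.round(),r.sense()['tool_pos'].round(1))
        rc=cv2.minAreaRect(q[:,:2].astype(np.float32)); print(np.round(rc[0],1),np.round(rc[1],1),round(rc[2],1),np.percentile(q[:,2],[5,50,95]).round(1))
    # rays on z=47 of mask
    K=d['hand_eye']; print(K.round(3).tolist())
E
python3 tee.py; python3 plan.py 579 299 130 112.9 2 | tail -1
```

```text
582 [255. 174.] [578.4 296.5 214.7]
[576.7 297.3] [13.6 60.5] 23.5 [44.9 47.1 48.4]
601 [257. 173.] [578.2 294.5 215.2]
[577.2 297.1] [13.8 61.4] 22.8 [44.4 47.  48.5]
[[0.0, -0.957, -0.29, 72.712], [1.0, 0.0, -0.0, 0.033], [0.0, -0.29, 0.957, -143.015], [0.0, 0.0, 0.0, 1.0]]
t 2.65 [578.2 294.5 215.2] [-1.7983e+02 -1.0000e-02  1.1295e+02] F [-0.2 -0.4  1.1] gap 85.79115844663055
```

Emit:
{"fn": "apply_moves", "kwargs": {"steps": [[0.3, 3, 0, 30, 0, 0, 0], [0.3, 0, 0, 35, 0, 0, 0], [0.3, 0, 0, 35, 0, 0, 0], [0.3, 0, 0, 35, 0, 0, 0], [0.3, 0, 0, 25, 0, 0, 0], [0.3, 0, 0, 16, 0, 0, 0], [0.3, 0, 0, 10, 0, 0, 0], [0.3, 0, 0, 0, 0, 0, 0]]}}

```text
time: 3.45
tool_pos: [577.0, 294.9, 30.4]
tcp_rot: [-179.9, 0.0, 112.8]
ft_force: [0.4, 1.3, -0.1]
finger_gap: 55.8
grip_force: 0.0
```

Emit:
{"fn": "apply_moves", "kwargs": {"steps": [[0, 0, 0, 0, 0, 0, 0], [-0.3, 0, 0, 0, 0, 0, 0], [-0.6, 0, 0, 0, 0, 0, 0], [-1, 0, 0, 0, 0, 0, 0], [-1, 0, 0, 0, 0, 0, 0], [-1, 0, 0, 0, 0, 0, 0], [-1, 0, 0, 0, 0, 0, 0], [-1, 0, 0, 0, 0, 0, 0]], "squeeze": 40}}

```text
time: 4.25
tool_pos: [578.5, 296.0, 32.8]
tcp_rot: [179.9, 0.0, 112.8]
ft_force: [-1.9, 0.0, 5.5]
finger_gap: 13.0
grip_force: 40.7
```

Emit:
{"fn": "apply_moves", "kwargs": {"steps": [[-1, 0, 0, -10, 0, 0, 0], [-1, 0, 0, -20, 0, 0, 0], [-1, 0, 0, -30, 0, 0, 0], [-1, 0, 0, -35, 0, 0, 0], [-1, 0, 0, -35, 0, 0, 0], [-1, 0, 0, -35, 0, 0, 0], [-1, 0, 0, -25, 0, 0, 0], [-1, 0, 0, 0, 0, 0, 0]]}}

```text
time: 5.05
tool_pos: [579.8, 296.6, 227.6]
tcp_rot: [179.5, 0.0, 112.8]
ft_force: [0.7, 1.1, -0.9]
finger_gap: 13.1
grip_force: 39.9
```

```bash
python3 look.py w2; python3 plan.py 481 -20 230 96.5 8|tail -1
```

```text
t 5.05 [579.8 296.6 227.6] [179.5   0.  112.8] F [ 0.7  1.1 -0.9] gap 13.110115740279488
t 5.1 [578.8 296.2 224.5] [179.71  -0.   112.8 ] F [ 0.4  0.6 -1.8] gap 12.794866535654748
```

View pics/w2.png

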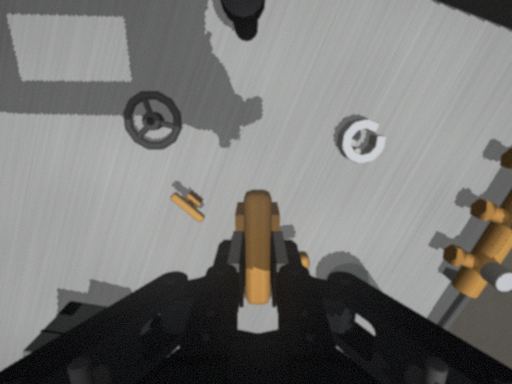

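The tee is held in the fingers at (258,245), bar along the tool's x, with the boss visible below it. Next I measure how it sits in the grip and carry it near the valve.

```bash
cat > grip.py <<'E'
from h import *
def ingrip(d):
    d=dict(d); d['T']=d['hand_eye']; W=cloud(d); hsv=cv2.cvtColor(d['color'],cv2.COLOR_BGR2HSV)
    m=(hsv[...,1]>110)&(hsv[...,0]>8)&(hsv[...,0]<28)&(hsv[...,2]>40)&(abs(W[...,1])<25)&(abs(W[...,0])<50)&(W[...,2]<35)&(W[...,2]>-40)
    return W[m]
if __name__=='__main__':
    d=pickle.load(open('w.pkl','rb')); q=ingrip(d)
    for lo in range(-30,32,3):
        k=q[(q[:,2]>=lo)&(q[:,2]<lo+3)]
        if len(k)>3: print(lo,len(k),k[:,0].min().round(1),k[:,0].max().round(1),k[:,1].min().round(1),k[:,1].max().round(1))
    b=q[q[:,2]<-8]; print(np.polyfit(b[:,0],b[:,1],1).round(3),np.polyfit(b[:,0],b[:,2],1).round(3))
E
python3 grip.py; python3 plan.py 490 -90 262 96.5 16
```

```text
-30 4 -8.2 5.8 -6.4 20.1
-27 13 -8.1 5.9 -6.4 20.0
-18 487 -27.9 30.7 -6.4 6.6
-15 2176 -29.1 32.9 -6.7 6.8
-12 112 -26.0 33.1 -6.9 7.0
6 196 4.2 14.4 -12.4 12.1
9 47 4.1 14.1 -11.8 12.1
[-0.     0.079] [ 8.0000e-03 -1.4284e+01]
[np.float64(-20.1), np.float64(-14.5), np.float64(-2.3)] 0.2
[np.float64(-20.4), np.float64(-14.1), np.float64(-2.3)] 0.2
[np.float64(-20.6), np.float64(-13.7), np.float64(-2.3)] 0.2
[np.float64(-20.8), np.float64(-13.4), np.float64(-2.3)] 0.2
[np.float64(-21.1), np.float64(-13.0), np.float64(-2.3)] 0.2
[np.float64(-21.3), np.float64(-12.6), np.float64(-2.3)] 0.2
[np.float64(-21.5), np.float64(-12.2), np.float64(-2.3)] 0.2
[np.float64(-21.7), np.float64(-11.9), np.float64(-2.3)] 0.2
[np.float64(-21.9), np.float64(-11.5), np.float64(-2.3)] 0.2
[np.float64(-22.1), np.float64(-11.1), np.float64(-2.3)] 0.2
[np.float64(-22.3), np.float64(-10.7), np.float64(-2.3)] 0.2
[np.float64(-22.5), np.float64(-10.3), np.float64(-2.3)] 0.2
[np.float64(-22.7), np.float64(-9.9), np.float64(-2.3)] 0.2
[np.float64(-22.9), np.float64(-9.5), np.float64(-2.3)] 0.2
[np.float64(-23.0), np.float64(-9.1), np.float64(-2.3)] 0.2
[np.float64(-23.2), np.float64(-8.7), np.float64(-2.3)] 0.2
t 5.1 [578.8 296.2 224.5] [179.71  -0.   112.8 ] F [ 0.4  0.6 -1.8] gap 12.794866535654748
```

The handle sits level, its centre at about tool x +1.5, y 0, with its underside 32 mm below the TCP.

Emit:
{"fn": "apply_moves", "kwargs": {"steps": [[-1, -20, -14, -5, 0, 0, 0.2], [-1, -20, -14, -5, 0, 0, 0.2], [-1, -21, -14, -5, 0, 0, 0.2], [-1, -21, -13, -5, 0, 0, 0.2], [-1, -21, -13, -5, 0, 0, 0.2], [-1, -21, -13, -5, 0, 0, 0.2], [-1, -21, -12, -4, 0, 0, 0.2], [-1, -22, -12, -4, 0, 0, 0.2]]}}

```text
time: 5.9
tool_pos: [532.3, 102.2, 257.3]
tcp_rot: [-179.8, -0.0, 104.8]
ft_force: [-0.7, 0.7, -1.4]
finger_gap: 12.7
grip_force: 39.8
```

Emit:
{"fn": "apply_moves", "kwargs": {"steps": [[-1, -22, -11, 0, 0, 0, 0.2], [-1, -22, -11, 0, 0, 0, 0.2], [-1, -22, -11, 0, 0, 0, 0.2], [-1, -22, -10, 0, 0, 0, 0.2], [-1, -23, -10, 0, 0, 0, 0.2], [-1, -23, -10, 0, 0, 0, 0.2], [-1, -23, -9, 0, 0, 0, 0.2], [-1, -23, -9, 0, 0, 0, 0.2]]}}

```text
time: 6.7
tool_pos: [488.1, -90.0, 257.2]
tcp_rot: [-179.8, -0.1, 96.8]
ft_force: [1.0, 0.7, -1.0]
finger_gap: 12.7
grip_force: 39.8
```

Emit:
{"fn": "apply_moves", "kwargs": {"steps": [[-1, 0, 0, 0, 0, 0, 0], [-1, 0, 0, 0, 0, 0, 0], [-1, 0, 0, 0, 0, 0, 0], [-1, 0, 0, 0, 0, 0, 0], [-1, 0, 0, 0, 0, 0, 0], [-1, 0, 0, 0, 0, 0, 0], [-1, 0, 0, 0, 0, 0, 0], [-1, 0, 0, 0, 0, 0, 0]]}}

```text
time: 7.5
tool_pos: [489.4, -89.2, 259.4]
tcp_rot: [180.0, 0.0, 96.8]
ft_force: [0.7, -0.7, -1.3]
finger_gap: 13.1
grip_force: 39.8
```

```bash
python3 look.py w3; for i in 1 2 3 4; do python3 -c "
from h import *
s=r.sense();print(s['tool_pos'].round(1),s['tcp_rot'].round(1))"; done; python3 -c "
from h import *
d=pickle.load(open('w.pkl','rb'));W=cloud(d);v,u=np.where((W[...,2]>172)&(W[...,2]<190));P=W[v,u]; print(len(P),u.mean(),v.mean(),P.mean(0))"
```

```text
t 7.5 [489.4 -89.2 259.4] [179.99   0.    96.81] F [ 0.7 -0.7 -1.3] gap 13.121490451102929
[489.4 -89.3 259.3] [180.    0.   96.8]
[489.4 -89.3 259.3] [180.    0.   96.8]
[489.4 -89.3 259.3] [180.    0.   96.8]
[489.4 -89.3 259.3] [180.    0.   96.8]
226 254.24778761061947 114.59734513274336 [479.33986594 -22.02430805 177.06685545]
```

View pics/w3.png

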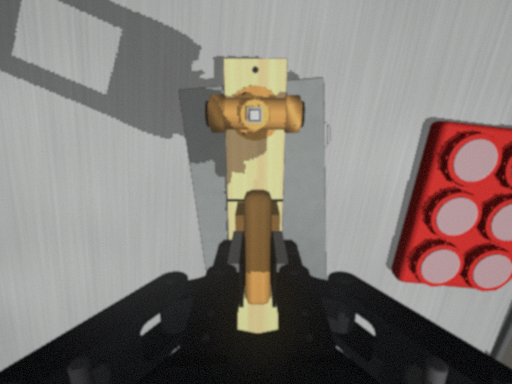

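The picture shows the spindle's square top at (254,115), the board's pencil line at about (254,201), and the held tee at (258,245).

Run:
```python
from h import *; from grip import ingrip
d=pickle.load(open('w.pkl','rb')); q=ingrip(d); 
for lo in range(-18,15,3):
    k=q[(q[:,2]>=lo)&(q[:,2]<lo+3)]
    if len(k)>20: print(lo,len(k),np.percentile(k[:,0],[1,99]).round(1),np.percentile(k[:,1],[1,99]).round(1))
b=q[(q[:,2]<-8)&(q[:,2]>-20)]; print('bar y mean',b[:,1].mean(),np.polyfit(b[:,0],b[:,1],1))
e=dict(d); e['T']=d['hand_eye']; W=cloud(e); Wd=cloud(d)
hsv=cv2.cvtColor(d['color'],cv2.COLOR_BGR2HSV)
m=(Wd[...,2]>170)&(Wd[...,2]<190)&(hsv[...,1]<90); p=W[m]; print('spindle tool',p.mean(0),p.min(0),p.max(0),m.sum(), Wd[m].mean(0))
t=p[p[:,2]<p[:,2].min()+3]; print(' top',t.mean(0),len(t))
# board yaw via left/right edges of z~113 surface per row
xs=[];L=[];Rr=[]
for v in list(range(62,85))+list(range(140,185)):
    u=np.where((abs(Wd[v,:,2]-113)<5)&(hsv[v,:,1]>40))[0]; u=u[(u>180)&(u<330)]
    if len(u)>40: a=ray(d,u[0],v,113);c=ray(d,u[-1],v,113); L.append(a[:2]);Rr.append(c[:2])
for A in(L,Rr):
    A=np.array(A); vx=cv2.fitLine(A.astype(np.float32),cv2.DIST_HUBER,0,.01,.01).ravel(); print('edge',np.degrees(np.arctan2(vx[1],vx[0])),len(A),A[0],A[-1])
lid=(abs(Wd[...,2]-95)<4)&(hsv[...,1]<60); lid[250:]=0
k,lab,st,ce=cv2.connectedComponentsWithStats(lid.astype(np.uint8)); print(st)
for side in(0,1):
    A=[]
    for v in range(120,220):
        u=np.where(lid[v])[0]
        if len(u)>20: A.append(ray(d,u[0] if side==0 else u[-1],v,95)[:2])
    A=np.array(A); vx=cv2.fitLine(A.astype(np.float32),cv2.DIST_HUBER,0,.01,.01).ravel(); print('case side',np.degrees(np.arctan2(vx[1],vx[0])),vx[2:])
A=[]
for u in list(range(190,218))+list(range(292,318)):
    v=np.where(lid[:,u])[0]
    if len(v): A.append(ray(d,u,v[0],95)[:2])
A=np.array(A); vx=cv2.fitLine(A.astype(np.float32),cv2.DIST_HUBER,0,.01,.01).ravel(); print('case end',np.degrees(np.arctan2(vx[1],vx[0])),vx[2:])
```

```text
-18 548 [-26.1  29.9] [-6.   6.9]
-15 2178 [-28.1  32.2] [-6.   6.8]
-12 172 [-24.   33.1] [-6.5  7.4]
6 216 [ 4.3 14.1] [-12.1  12.4]
9 46 [ 4.1 14.3] [-12.1  12.4]
12 24 [13.7 14.7] [-11.7  11.4]
bar y mean 0.38311454767025943 [-0.00061915  0.38604339]
spindle tool [67.94766345 -2.26332647 82.61309253] [62.09398924 -7.92030141 78.24795797] [73.53406858  3.20949168 88.96824282] 239 [479.14614532 -21.99803072 176.75132318]
 top [67.67716824 -1.95733469 79.97983168] 106
edge -83.39052 68 [445.05615238  20.53235464] [458.25357841 -97.54643817]
edge -83.36276 68 [503.00762259  27.4511669 ] [516.35390373 -90.61037903]
[[     0      0    512    384 185384]
 [   282     77     44    173   6166]
 [   179     86     50    164   5058]]
case side -78.539085 [415.32568 -91.70682]
case side -79.25897 [558.373    -51.086147]
case end 11.3643265 [472.75598     6.5802484]
```

Emit:
{"fn": "apply_moves", "kwargs": {"steps": [[-1, 10, -0.5, 0, 0, 0, 0], [-1, 15, -0.5, 0, 0, 0, 0], [-1, 15, -0.5, 0, 0, 0, 0], [-1, 14, -0.5, 0, 0, 0, 0.05], [-1, 10, -0.4, 0, 0, 0, 0], [-1, 2.5, 0, 10, 0, 0, 0], [-1, 0, 0, 15, 0, 0, 0], [-1, 0, 0, 10, 0, 0, 0]]}}

```text
time: 8.35
tool_pos: [478.4, -23.6, 222.0]
tcp_rot: [-179.9, -0.0, 96.6]
ft_force: [-0.5, 0.2, -1.5]
finger_gap: 13.0
grip_force: 39.8
```

Emit:
{"fn": "apply_moves", "kwargs": {"steps": [[-1, 0, 0, 5, 0, 0, 0], [-1, 0, 0, 4, 0, 0, 0], [-1, 0, 0, 3, 0, 0, 0], [-1, 0, 0, 3, 0, 0, 0], [-1, 0, 0, 3, 0, 0, 0], [-1, 0, 0, 2, 0, 0, 0], [-1, 0, 0, 0, 0, 0, 0], [-1, 0, 0, 0, 0, 0, 0]]}}

```text
time: 9.15
tool_pos: [479.2, -23.6, 204.4]
tcp_rot: [180.0, 0.0, 96.5]
ft_force: [-0.4, 0.3, -1.4]
finger_gap: 12.8
grip_force: 39.8
```

Emit:
{"fn": "apply_moves", "kwargs": {"steps": [[-1, 0, 0, 2, 0, 0, 0], [-1, 0, 0, 2, 0, 0, 0], [-1, 0, 0, 2, 0, 0, 0], [-1, 0, 0, 2, 0, 0, 0], [-1, 0, 0, 1, 0, 0, 0], [-1, 0, 0, 1, 0, 0, 0], [-1, 0, 0, 0, 0, 0, 0], [-1, 0, 0, 0, 0, 0, 0]]}}

```text
time: 9.95
tool_pos: [479.2, -23.6, 194.3]
tcp_rot: [180.0, -0.0, 96.5]
ft_force: [0.3, -0.4, -0.6]
finger_gap: 12.5
grip_force: 39.8
```

Emit:
{"fn": "apply_moves", "kwargs": {"steps": [[-1, 0, 0, 1, 0, 0, 0], [-1, 0, 0, 1, 0, 0, 0], [-1, 0, 0, 0.5, 0, 0, 0], [-1, 0, 0, 0.5, 0, 0, 0], [-1, 0, 0, 0, 0, 0, 0], [-1, 0, 0, 0, 0, 0, 0], [-1, 0, 0, 0, 0, 0, 0], [-1, 0, 0, 0, 0, 0, 0]]}}

```text
time: 10.75
tool_pos: [479.7, -23.7, 193.7]
tcp_rot: [179.9, 0.0, 96.5]
ft_force: [-6.7, 0.9, 14.1]
finger_gap: 13.0
grip_force: 41.9
```

It seated at the expected height with 14 N of contact force, so I let go and rise. I'll then back up over the board and look.

Emit:
{"fn": "apply_moves", "kwargs": {"steps": [[-0.4, 0, 0, 0, 0, 0, 0], [0, 0, 0, 0, 0, 0, 0], [0.5, 0, 0, 0, 0, 0, 0], [1, 0, 0, 0, 0, 0, 0], [1, 0, 0, -10, 0, 0, 0], [1, 0, 0, -30, 0, 0, 0], [1, 0, 0, -40, 0, 0, 0], [1, 0, 0, -10, 0, 0, 0]]}}

```text
time: 11.55
tool_pos: [481.0, -23.9, 287.0]
tcp_rot: [179.6, 0.1, 96.5]
ft_force: [0.9, -0.4, 0.1]
finger_gap: 85.6
grip_force: 0.0
```

Emit:
{"fn": "apply_moves", "kwargs": {"steps": [[1, -30, 0, 0, 0, 0, 0], [1, -35, 0, 0, 0, 0, 0], [1, -35, 0, 0, 0, 0, 0], [1, -20, 0, 0, 0, 0, 0], [1, 0, 0, 0, 0, 0, 0], [1, 0, 0, 0, 0, 0, 0], [1, 0, 0, 0, 0, 0, 0], [1, 0, 0, 0, 0, 0, 0]]}}

```text
time: 12.35
tool_pos: [492.9, -141.8, 281.4]
tcp_rot: [180.0, -0.0, 96.6]
ft_force: [-0.1, 0.4, -0.1]
finger_gap: 85.6
grip_force: 0.0
```

```bash
python3 look.py w4
cat > meas.py <<'E'
from h import *
d=pickle.load(open('w.pkl','rb')); Wd=cloud(d); hsv=cv2.cvtColor(d['color'],cv2.COLOR_BGR2HSV)
fl=lambda A: cv2.fitLine(np.float32(A),cv2.DIST_HUBER,0,.01,.01).ravel()
b=(abs(Wd[...,2]-113)<5)&(hsv[...,1]>40)
E=[]
for s in(0,-1):
    A=[]
    for v in range(120,240):
        u=np.where(b[v])[0]; u=u[(u>150)&(u<360)]
        if len(u)>40: A.append(ray(d,u[s],v,113)[:2])
    f=fl(A); E.append(f); print('board edge',round(np.degrees(np.arctan2(f[1],f[0])),2),f[2:],len(A))
g=d['color'].mean(2)
A=[]
c=(b*1).sum(0); 
for u in range(235,280):
    col=g[60:250,u]; bb=np.array([abs(Wd[v,u,2]-113)<6 for v in range(60,250)])
    df=np.array([(col[max(i-6,0)]+col[min(i+6,189)])/2-col[i] for i in range(190)]); df[~bb]=-9; i=np.argmax(df); A.append((u,60+i,df[i]))
A=np.array(A); vm=np.median(A[:,1]); k=A[abs(A[:,1]-vm)<5]; L=np.array([ray(d,u,v,113)[:2] for u,v,_ in k]); print('line px',vm,len(k),np.median(A[:,2]),'world',L.mean(0),fl(L))
lid=(abs(Wd[...,2]-95)<4)&(hsv[...,1]<60)
P=[]
for u in range(150,370):
    v=np.where(lid[:,u])[0]
    if len(v)>15: P.append((u,v[0],*ray(d,u,v[0],95)[:2]))
P=np.array(P); f=fl(P[:,2:])
for _ in range(5):
    n=np.array([-f[1],f[0]]); k=abs((P[:,2:]-f[2:])@n)<3; f=fl(P[k,2:])
print('case end',np.degrees(np.arctan2(f[1],f[0])),f[2:],k.sum(),P[k,0].min(),P[k,0].max(), 'px v',P[k,1].min(),P[k,1].max())
t=(Wd[...,2]>200)&(Wd[...,2]<225); t[250:]=0
if t.sum()>30:
    q=Wd[t];rc=cv2.minAreaRect(q[:,:2].astype(np.float32)); print('tee',t.sum(),np.round(rc[0],1),np.round(rc[1],1),rc[2],np.median(q[:,2]))
E
python3 meas.py
```

```text
t 12.35 [ 492.9 -141.8  281.4] [ 1.7999e+02 -1.0000e-02  9.6620e+01] F [-0.1  0.4 -0.1] gap 85.56364428388311
board edge -83.36 [ 464.65506 -151.78517] 120
board edge -83.46 [ 523.0027  -145.01799] 120
line px 148.0 45 87.5 world [ 489.32849566 -111.46577619] [ 9.9334049e-01  1.1521552e-01  4.8592712e+02 -1.1181104e+02]
case end -79.18525 [ 467.3146  -139.50052] 13 221.0 251.0 px v 34.0 302.0
tee 1718 [480.3 -27.3] [13.9 55. ] 6.141564846038818 207.84748225762573
```

View pics/w4.png

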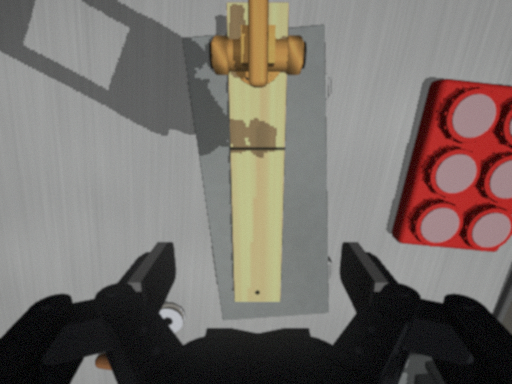

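The tee's bar is at (258,40), its top at 207.8 mm world against 208 expected, so it is home. The line is at (257,148), and both lid ends are visible at v of about 30 and 315. I'll measure both ends and check that they are 360 mm apart.

Run:
```python
from h import *
d=pickle.load(open('w.pkl','rb')); W=cloud(d); g=d['color'].astype(int).sum(2)/3
fl=lambda A: cv2.fitLine(np.float32(A),cv2.DIST_HUBER,0,.01,.01).ravel()
hsv=cv2.cvtColor(d['color'],cv2.COLOR_BGR2HSV)
lid=(abs(W[...,2]-95)<5)&(hsv[...,1]<70)
def run(cols,top):
    A=[]
    for u in cols:
        v=np.where(lid[:,u])[0]
        v=v[v<45] if top else v[(v>290)&(v<335)]
        if len(v): A.append(ray(d,u,v[0]-.5 if top else v[-1]+.5,95)[:2])
    A=np.array(A); f=fl(A); n=np.array([-f[1],f[0]]); k=abs((A-f[2:])@n)<2.5; f=fl(A[k]); return f,k.sum(),A
for nm,c in(('far',list(range(188,214))+list(range(300,321))),):
    f,n,A=run(c,True); print(nm,np.degrees(np.arctan2(f[1],f[0])),f[2:],n); F=f
f,n,A=run(range(228,325),False); print('near',np.degrees(np.arctan2(f[1],f[0])),f[2:],n)
ax=np.array([-np.sin(np.radians(11.3)),np.cos(np.radians(11.3))]); print('sep',(F[2:]-f[2:])@ax)
L=np.array([489.33,-111.47]); print('far-line',(F[2:]-L)@ax,'old far',(np.array([472.76,6.58])-L)@ax,'near->line',(L-f[2:])@ax)
for s in(0,-1):
    A=[]
    for v in range(60,290):
        u=np.where(lid[v])[0]
        if len(u)>10: A.append(ray(d,u[s],v,95)[:2])
    f=fl(A); print('side',np.degrees(np.arctan2(f[1],f[0])),f[2:])
```

```text
far 11.400006 [467.5408      5.7582784] 47
near 11.489907 [ 543.1603  -345.34647] 97
sep 359.11579594272376
far-line 119.22527749956436 old far 119.00838805152618 near->line 239.89052639224906
side -78.54644 [ 428.79068 -158.55927]
side -78.696106 [ 578.3093  -150.86424]
```

The lid ends are 359 mm apart, as they should be, and the case yaw is 101.4°. The line must move 119.3 mm along the case, with 4.8° of turn. I grasp the board about 70 mm behind its origin.

Emit:
{"fn": "apply_moves", "kwargs": {"steps": [[1, -25, 0, 0, 0, 0, 0], [1, -30, 0, 20, 0, 0, 0], [0.7, -14, 0, 35, 0, 0, 0], [0.7, 0, 0, 40, 0, 0, 0], [0.7, 0, 0, 40, 0, 0, 0], [0.7, 0, 0, 30, 0, 0, 0], [0.7, 0, 0, 14, 0, 0, 0], [0.7, 0, 0, 0, 0, 0, 0]]}}

```text
time: 13.2
tool_pos: [499.3, -210.1, 100.2]
tcp_rot: [-179.8, -0.1, 96.6]
ft_force: [-1.5, 0.5, -0.7]
finger_gap: 72.5
grip_force: 0.0
```

Emit:
{"fn": "apply_moves", "kwargs": {"steps": [[0.7, 0, 0, 3, 0, 0, 0], [0.7, 0, 0, 3, 0, 0, 0], [0.7, 0, 0, 2, 0, 0, 0], [0.7, 0, 0, 1, 0, 0, 0], [0.6, 0, 0, 0, 0, 0, 0], [0.6, 0, 0, 0, 0, 0, 0], [0.6, 0, 0, 0, 0, 0, 0], [0.6, 0, 0, 0, 0, 0, 0]]}}

```text
time: 14.0
tool_pos: [500.7, -211.4, 93.3]
tcp_rot: [180.0, 0.0, 96.5]
ft_force: [-0.1, 0.1, 1.3]
finger_gap: 68.1
grip_force: 0.0
```

Emit:
{"fn": "apply_moves", "kwargs": {"steps": [[0.5, 0, 0, 0, 0, 0, 0], [0.4, 0, 0, 0, 0, 0, 0], [0.3, 0, 0, 0, 0, 0, 0], [0.3, 0, 0, 0, 0, 0, 0], [0.2, 0, 0, 0, 0, 0, 0], [0.2, 0, 0, 0, 0, 0, 0], [0.2, 0, 0, 0, 0, 0, 0], [0.2, 0, 0, 0, 0, 0, 0]], "squeeze": 60}}

```text
time: 14.8
tool_pos: [500.9, -211.4, 93.8]
tcp_rot: [180.0, 0.0, 96.6]
ft_force: [-1.6, 1.3, 5.5]
finger_gap: 58.4
grip_force: 65.3
```

Emit:
{"fn": "apply_moves", "kwargs": {"steps": [[0.2, 3, 0, 0.5, 0, 0, -0.08], [0.2, 6, 0, 0, 0, 0, -0.08], [0.2, 7, 0, 0, 0, 0, -0.08], [0.2, 7, 0, 0, 0, 0, -0.08], [0.2, 7, 0, 0, 0, 0, -0.08], [0.2, 6, 0, 0, 0, 0, -0.08], [0.2, 4, 0, 0, 0, 0, -0.08], [0.2, 0, 0, 0, 0, 0, 0]]}}

```text
time: 15.6
tool_pos: [496.1, -172.0, 93.8]
tcp_rot: [179.9, 0.1, 99.4]
ft_force: [0.1, -1.7, 7.0]
finger_gap: 58.8
grip_force: 65.4
```

```bash
python3 look.py w5; python3 meas.py
```

```text
t 15.6 [ 496.1 -172.    93.8] [1.799e+02 1.000e-01 9.939e+01] F [ 0.1 -1.7  7. ] gap 58.775262425030114
board edge -80.53 [ 460.45926 -136.13837] 120
board edge -80.56 [ 518.9394  -126.49646] 120
line px 160.0 3 33.16666666666664 world [ 488.42309067 -122.04509074] [   0.78546363    0.61890787  488.4231     -122.04509   ]
case end 9.416162 [478.19928 -55.66459] 63 150.0 369.0 px v 0.0 1.0
```

View pics/w5.png

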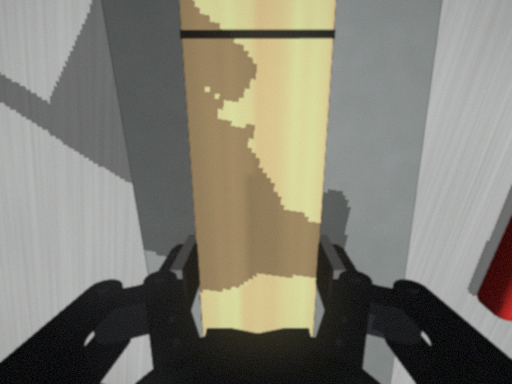

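The board moves with the gripper. Its yaw is 99.45°, and the line is at (258,34), clearly visible ahead of the fingers. I keep sliding.

Emit:
{"fn": "apply_moves", "kwargs": {"steps": [[0.2, 3, 0, 0, 0, 0, -0.05], [0.2, 6, 0, 0, 0, 0, -0.05], [0.2, 7, 0, 0, 0, 0, -0.05], [0.2, 7, 0, 0, 0, 0, -0.05], [0.2, 7, 0, 0, 0, 0, -0.05], [0.2, 6, 0, 0, 0, 0, -0.05], [0.2, 3, 0, 0, 0, 0, -0.05], [0.2, 0, 0, 0, 0, 0, 0]]}}

```text
time: 16.45
tool_pos: [489.3, -133.7, 93.8]
tcp_rot: [179.9, 0.1, 101.1]
ft_force: [0.5, -2.7, 7.1]
finger_gap: 58.5
grip_force: 65.4
```

Emit:
{"fn": "apply_moves", "kwargs": {"steps": [[0.2, 3, 0, 0, 0, 0, -0.05], [0.2, 5, 0, 0, 0, 0, 0], [0.2, 6, 0, 0, 0, 0, 0], [0.2, 6, 0, 0, 0, 0, 0], [0.2, 5, 0, 0, 0, 0, 0], [0.2, 3, 0, 0, 0, 0, 0], [0.2, 2, 0, 0, 0, 0, 0], [0.2, 0, 0, 0, 0, 0, 0]]}}

```text
time: 17.25
tool_pos: [483.5, -104.6, 93.8]
tcp_rot: [179.9, 0.1, 101.4]
ft_force: [1.2, -3.2, 7.2]
finger_gap: 58.5
grip_force: 65.5
```

```bash
python3 look.py w6
cat > fin.py <<'E'
from h import *
d=pickle.load(open('w.pkl','rb')); W=cloud(d); g=d['color'].mean(2); hsv=cv2.cvtColor(d['color'],cv2.COLOR_BGR2HSV)
fl=lambda A: cv2.fitLine(np.float32(A),cv2.DIST_HUBER,0,.01,.01).ravel()
v=g[3:110,200:315].argmin(0)+3; vm=np.median(v); k=abs(v-vm)<4; u=np.arange(200,315)[k]
L=np.array([ray(d,a,b,113)[:2] for a,b in zip(u,v[k])]); f=fl(L); print('line px',vm,k.sum(),L.mean(0),np.degrees(np.arctan2(f[1],f[0])))
A=[];P=[]
for c in list(range(115,172,3))+list(range(345,425,3)):
    z=W[:,c,2]; w=np.where((abs(z-95)<6)&(hsv[:,c,1]<70))[0]
    if len(w) and w[0]>1: A.append(ray(d,c,w[0]-.5,95)[:2]); P.append((c,w[0]))
print(P)
if len(A)>4:
    A=np.array(A); h=fl(A); n=np.array([-h[1],h[0]]); kk=abs((A-h[2:])@n)<3; h=fl(A[kk]); n=np.array([-h[1],h[0]]); n*=np.sign(n[1]); print('edge',np.degrees(np.arctan2(h[1],h[0])),h[2:],kk.sum(),'to go',(h[2:]-L.mean(0))@n)
n=np.array([-np.sin(np.radians(11.4)),np.cos(np.radians(11.4))]); print('to go by old edge',(np.array([467.54,5.76])-L.mean(0))@n)
E
python3 fin.py
```

```text
t 17.25 [ 483.5 -104.6   93.8] [1.7990e+02 1.2000e-01 1.0136e+02] F [ 1.2 -3.2  7.2] gap 58.489994140927784
line px 34.0 115 [463.68706629  -5.81967189] 11.733686
[(115, np.int64(17)), (118, np.int64(17)), (121, np.int64(17)), (124, np.int64(17)), (127, np.int64(17)), (130, np.int64(17)), (133, np.int64(17)), (136, np.int64(17)), (139, np.int64(17)), (142, np.int64(17)), (145, np.int64(17)), (148, np.int64(17)), (151, np.int64(17)), (154, np.int64(17)), (157, np.int64(17)), (160, np.int64(17)), (163, np.int64(17)), (166, np.int64(17)), (169, np.int64(17)), (345, np.int64(17)), (348, np.int64(17)), (351, np.int64(17)), (354, np.int64(17)), (357, np.int64(17)), (360, np.int64(17)), (363, np.int64(17)), (366, np.int64(17)), (369, np.int64(17)), (372, np.int64(17)), (375, np.int64(17)), (378, np.int64(17)), (381, np.int64(17)), (384, np.int64(17)), (387, np.int64(17)), (390, np.int64(17)), (393, np.int64(17)), (396, np.int64(17)), (399, np.int64(17)), (402, np.int64(17)), (405, np.int64(17)), (408, np.int64(17)), (411, np.int64(17)), (414, np.int64(17)), (417, np.int64(17)), (420, np.int64(17)), (423, np.int64(17))]
edge 11.389154 [450.75455     2.4872305] 46 to go 10.69713563098983
to go by old edge 10.589657933097845
```

View pics/w6.png

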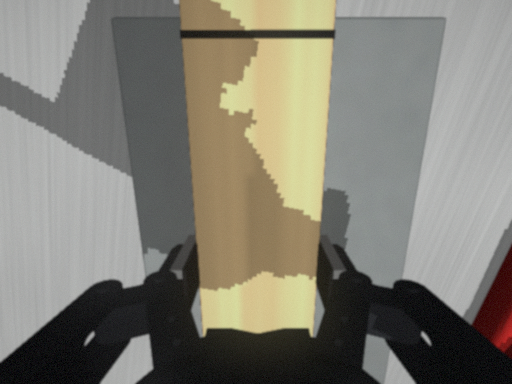

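The line is at v=34 and the lid edge at v=17, seen on both sides of the board. Both measurements give 10.6 mm to go.

Emit:
{"fn": "apply_moves", "kwargs": {"steps": [[0.2, 2, 0, 0, 0, 0, 0], [0.2, 3, 0, 0, 0, 0, 0], [0.2, 3, 0, 0, 0, 0, 0], [0.2, 2, 0, 0, 0, 0, 0], [0.2, 1, 0, 0, 0, 0, 0], [0.2, 0, 0, 0, 0, 0, 0], [0.2, 0, 0, 0, 0, 0, 0], [0.2, 0, 0, 0, 0, 0, 0]]}}

```text
time: 18.1
tool_pos: [481.4, -94.0, 93.8]
tcp_rot: [179.9, 0.1, 101.3]
ft_force: [0.1, -4.7, 6.6]
finger_gap: 58.6
grip_force: 65.3
```

```bash
python3 look.py w7; python3 fin.py | grep go
python3 - <<'E'
from h import *
d=pickle.load(open('w.pkl','rb')); W=cloud(d)
p=W[20:200,215:305].reshape(-1,3); p=p[abs(p[:,2]-113)<8]; c=np.linalg.lstsq(np.c_[p[:,:2],np.ones(len(p))],p[:,2],rcond=None)[0]; print('board top z',np.median(p[:,2]),'slope',c[:2])
d=snap('top'); W=cloud(d); m=(W[...,2]>195)&(W[...,2]<222)&(abs(W[...,0]-452)<50)&(abs(W[...,1]-93)<50); q=W[m]; rc=cv2.minAreaRect(q[:,:2].astype(np.float32)); print('tee',len(q),rc,np.median(q[:,2]))
E
```

```text
t 18.1 [481.4 -94.   93.8] [1.7990e+02 1.2000e-01 1.0135e+02] F [ 0.1 -4.7  6.6] gap 58.57626125400772
edge 11.367686 [450.11224    2.433448] 46 to go -0.06299306487562958
to go by old edge -0.24017854617075754
board top z 113.45450846587731 slope [0.00166984 0.00027352]
tee 77 ((445.99847412109375, 93.54705810546875), (13.322086334228516, 63.160888671875), 12.165596961975098) 206.88593727495095
```

```bash
python3 -c "
from bench import r
print(r.hand_in())"
```

```text
the job is handed in; nothing more can be done
None
```

I handed the job in at about 18 s. The handle is home on the spindle and released, the pencil line measures within about 0.3 mm of the lid edge, and the board is still gripped flat at about 65 N; the hand-in returned no verdict.

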